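# Set the stock tags of the pot bins

### The arm

A 7-joint arm with a two-finger parallel gripper is mounted at the origin on the work surface. World frame = base frame: x ahead of the robot, y to its left, z up, the work surface at z = 0. Lengths are in m, angles in rad, forces in N, time in s.
With the tool pointing down it reaches from about 0.425 to 0.875 m from the base axis. Payload 8.4 kg.
Tool frame: the origin (TCP) lies midway between the tips of the shut fingers; the grasp point (between the pads) lies 19 mm behind it; z points along the fingers, y is the line along which they close (so a half turn about z gives the same grasp; the last joint's range is limited). The gripper opens to 85 mm and grips with 20 to 120 N. Pads are 22 mm wide; open, the fingers measure 114 mm over their backs; the gripper's body (76 mm by 85 mm) begins 54 mm behind the grasp point. The pads swing forward as they close: fully open they stand 13 mm farther back than shut.
Start: joints at [-1.385, 0.333, 0.04, 1.465, -0.013, 1.343, -0.059], TCP at [0.183, 0.624, 0.231] pointing down, gripper open.
Joint ranges: [-2.58, 2.58], [-0.38, 2.09], [-1.3, 1.39], [0.25, 2.4], [-1.5, 4.64], [0.08, 2.09], [-2.65, 2.65]. Speed limits (rad/s): [2.22, 2.22, 2.79, 2.79, 3.14, 3.14, 3.14].

### API

Orientations are given as a rotation vector (axis times angle).
In Python, from station import readout, viewer, ticket gives the robot as it stands. The module is installed in compiled form; this text tells all that it offers.
- The arm moves only by the tool move_arm, never from a script. Its argument "increments" is a list of rows, each an object with "translation": the shift along the tool's x, y, z in m, a list of three; "roll": the turn about the tool's z in degrees; "hand": the closure, from -1 (fully open) to 1 (shut), so that 0 is half open. In form: [{"translation": [x, y, z], "roll": roll, "hand": hand}, ...]. A call has 1 to 5 rows; each row is the pose to reach, as a shift and turn from the pose commanded when the call began, along the tool's axes at that moment; what a row does not reach only later rows make up. A row lasts 1/8 s, in which the tool goes at most 62.5 mm and 10.7 degrees, less where a joint would pass 70% of its speed; a pose out of reach is approached as far as the arm can. A call with a gripper value outside its range is refused whole. The fingers move at their own pace and stop on an object; "grip_force" is the grip in N (left out, the last holds). Time passes only in rows, so rows that repeat a pose let the fingers close. It gives the time, the measured TCP pose, the force, the opening and the grip force at its end, in the units of the state.
- readout.sense(): the state, without advancing time (a new reading comes with each control period).
- viewer.get_image(name): name is "scene" or "top" or "wrist"; returns the picture (384x512x3 uint8, blue, green, red); there is no depth.
- viewer.camera_info(name): a dict with "camera_matrix" (3x3 intrinsics, pixels), "k1" (the pictures are not rectified: a ray, as slopes to the right and down, at radius r is drawn at 1 + k1 r^2 times it, then the intrinsics apply), "extrinsics" (4x4, takes a point from camera to world coordinates). Camera axes: x right, y up, looking along -z (the intrinsics and any distortion apply to the point x, -y, -z); pixel columns grow to the right and rows downward; lengths in m; the calibration is good to about 2 mm. A picture is of the moment at which its call begins: read the wrist's pose just before it. camera_info takes no time and is no camera call; for the wrist camera it gives the pose at the moment of the call.
- ticket.close_job(): hands the job in; it is judged then, once.
The state is a dict: "time": time; "joints": joint angles; "joint_velocities": joint speeds; "effort": joint torques, N m; "tcp_pos": TCP position; "tcp_rot": TCP orientation; "force": force on the tool from outside, world axes, zero at the start; "wrist_torque": the same for the moment, N m; "opening": finger opening in m; "finger_force": force on a finger pad.
Only numpy, scipy, OpenCV 4.12 (cv2) and the standard library are available. Lean on these libraries where they do the work, as an engineer would, in place of code of your own. Each camera call takes 0.05 s, during which the arm holds its last target. There are 200 camera calls.

### The job

Flip the hinged wooden tags on the stock board so that only the full bins (three pots in them) show the disc: the tag of each full bin must lean well over towards its bin, and the tag of the bin that is not full must lean well over away from it, towards the robot. Push the tags gently with the closed fingertips, without gripping them, and do not flip one that is already right; leave the pots, the cup, the bowl and the spool where they are.

Things in the scene. Friction and masses are not known exactly. Their poses are not given: they have to be found in the camera images.
- board: dark wooden stock board, a fixed plank 290 x 500 x 15 mm; origin on its underside, 75 mm nearer the robot than its middle; x points from the tags to the bins, y along the row. Tag stands stand on it at x = 0, y = 150, 0 and -150 mm; each has its bin straight behind it, centred at x = 140 mm. Which stand and which bin is at which place varies.
- tag_a (a joint): hinge angle of tag a, rad: 0 = upright, positive = leaning to its bin (board +x; the face with the raised dark disc looks up), negative = leaning away from its bin, to the robot (the face with the raised bar looks up). Stops at -0.85 and 0.85. Slightly stiff (0.025 N m, about 0.5 N at the free end): it stays where it is left.
- stand_a: fixed wooden stand of tag a, base 56 x 74 mm; origin at the centre of its underside, 15 mm above the table; axes as the board's. Cheeks 7 mm thick, 36 mm in x, centred 31.5 mm to each side, end 62 mm up; two 6 mm stop pins lie 15.5 mm before and behind the hinge, tops 59 mm up. Higher than 62 mm up only the tag is in the way.
- tag_a_hinge (a point): middle of the hinge of tag a, a horizontal axle along the row, 55 mm above the stand's underside, 70 mm above the table. The tag on it is a pale wooden paddle 50 mm wide (along the row), 10 mm thick; its free end is 55 mm from the hinge.
- tag_b (a joint): hinge angle of tag b, rad: 0 = upright, positive = leaning to its bin (board +x; the face with the raised dark disc looks up), negative = leaning away from its bin, to the robot (the face with the raised bar looks up). Stops at -0.85 and 0.85. Slightly stiff (0.025 N m, about 0.5 N at the free end): it stays where it is left.
- stand_b: fixed wooden stand of tag b, base 56 x 74 mm; origin at the centre of its underside, 15 mm above the table; axes as the board's. Cheeks 7 mm thick, 36 mm in x, centred 31.5 mm to each side, end 62 mm up; two 6 mm stop pins lie 15.5 mm before and behind the hinge, tops 59 mm up. Higher than 62 mm up only the tag is in the way.
- tag_b_hinge (a point): middle of the hinge of tag b, a horizontal axle along the row, 55 mm above the stand's underside, 70 mm above the table. The tag on it is a pale wooden paddle 50 mm wide (along the row), 10 mm thick; its free end is 55 mm from the hinge.
- tag_c (a joint): hinge angle of tag c, rad: 0 = upright, positive = leaning to its bin (board +x; the face with the raised dark disc looks up), negative = leaning away from its bin, to the robot (the face with the raised bar looks up). Stops at -0.85 and 0.85. Slightly stiff (0.025 N m, about 0.5 N at the free end): it stays where it is left.
- stand_c: fixed wooden stand of tag c, base 56 x 74 mm; origin at the centre of its underside, 15 mm above the table; axes as the board's. Cheeks 7 mm thick, 36 mm in x, centred 31.5 mm to each side, end 62 mm up; two 6 mm stop pins lie 15.5 mm before and behind the hinge, tops 59 mm up. Higher than 62 mm up only the tag is in the way.
- tag_c_hinge (a point): middle of the hinge of tag c, a horizontal axle along the row, 55 mm above the stand's underside, 70 mm above the table. The tag on it is a pale wooden paddle 50 mm wide (along the row), 10 mm thick; its free end is 55 mm from the hinge.
- bin_full_1: open plywood bin 75 (x) x 142 (along the row) x 34 mm high, walls 4 mm, fixed on the board; origin at the centre of its underside, 15 mm above the table; its near wall stands about 102 mm beyond its tag's hinge line. FULL: three pots in a row. Which place in the row varies.
- bin_full_2: open plywood bin 75 (x) x 142 (along the row) x 34 mm high, walls 4 mm, fixed on the board; origin at the centre of its underside, 15 mm above the table; its near wall stands about 102 mm beyond its tag's hinge line. FULL: three pots in a row. Which place in the row varies.
- bin_low: open plywood bin 75 (x) x 142 (along the row) x 34 mm high, walls 4 mm, fixed on the board; origin at the centre of its underside, 15 mm above the table; its near wall stands about 102 mm beyond its tag's hinge line. NOT FULL: only one pot, at one end. Which place in the row varies.
- pot_full_1_1: loose small turned pot with a lid knob, 38 mm across, 48 mm high (its top about 67 mm above the table), standing in bin_full_1; origin at the centre of its underside. Leave it alone.
- pot_full_1_2: loose small turned pot with a lid knob, 38 mm across, 48 mm high (its top about 67 mm above the table), standing in bin_full_1; origin at the centre of its underside. Leave it alone.
- pot_full_1_3: loose small turned pot with a lid knob, 38 mm across, 48 mm high (its top about 67 mm above the table), standing in bin_full_1; origin at the centre of its underside. Leave it alone.
- pot_full_2_1: loose small turned pot with a lid knob, 38 mm across, 48 mm high (its top about 67 mm above the table), standing in bin_full_2; origin at the centre of its underside. Leave it alone.
- pot_full_2_2: loose small turned pot with a lid knob, 38 mm across, 48 mm high (its top about 67 mm above the table), standing in bin_full_2; origin at the centre of its underside. Leave it alone.
- pot_full_2_3: loose small turned pot with a lid knob, 38 mm across, 48 mm high (its top about 67 mm above the table), standing in bin_full_2; origin at the centre of its underside. Leave it alone.
- pot_low_1: loose small turned pot with a lid knob, 38 mm across, 48 mm high (its top about 67 mm above the table), standing in bin_low; origin at the centre of its underside. Leave it alone.
- black_cup: loose black cup, 72 mm across, 70 mm high, on the table left of the board; origin under its centre. Bystander.
- lidded_bowl: loose pale lidded bowl, 110 mm across, 92 mm high, on the table right of the board; origin under its centre. Bystander.
- spool: loose dark wooden spool, 34 mm across, 42 mm high (top 57 mm above the table), standing on the board between the left and middle tag stands; origin under its centre. Bystander.

How it is judged:
By the outcome, as a careful person would: the job done as asked, in the order asked, and still so for the second after the job is handed in, with the robot touching nothing.
It also fails if it takes over 42 s, if anything falls off the work surface, if the arm or the gripper's body presses on something with over 40 N, if the wrist force passes 120 N, or if a joint passes its speed limit or range.

## Working session

There is one attempt and no reset: what is moved stays moved. The work goes in short steps, Python scripts to look and compute and a tool call to move; the robot and the scene stay as the last step left them, time stands still between calls to the robot, and variables do not carry over. Pictures are saved under pics/ and viewed, at most 10 in all, crops included, and the job is handed in when it is done.

Besides the shell and the picture viewer there is one more tool, called after "Call:" as name(argument=value, ...), one argument or row to a line, values as JSON. move_arm: Moves the arm, as the interface text tells. Its arguments: {"type":"object","properties":{"increments":{"type":"array"},"grip_force":{"type":"number"}},"required":["increments"]}

```bash
mkdir -p pics
cat > h.py <<'E'
import numpy as np, cv2
from station import readout, viewer, ticket
def ray(info,u,v):
    K=np.array(info["camera_matrix"]);T=np.array(info["extrinsics"])
    p=cv2.undistortPoints(np.array([[[u,v]]],float),K,np.array([info["k1"],0,0,0.]))[0,0]
    return T[:3,3],T[:3,:3]@np.array([p[0],-p[1],-1])
def at(info,u,v,z):
    o,d=ray(info,u,v);return o+d*(z-o[2])/d[2]
def proj(info,P):
    K=np.array(info["camera_matrix"]);T=np.array(info["extrinsics"])
    c=T[:3,:3].T@(np.array(P)-T[:3,3]);s=np.array([c[0],-c[1]])/-c[2]
    s=s*(1+info["k1"]*(s@s));return K[:2,:2]@s+K[:2,2]
E
python3 - <<'E'
from h import *
s=readout.sense();print(s["time"],s["tcp_pos"],s["tcp_rot"],s["opening"])
for n in("top","scene"):
    cv2.imwrite(f"pics/{n}0.png",viewer.get_image(n));i=viewer.camera_info(n);print(n,np.round(i["extrinsics"],3).tolist(),i["k1"],i["camera_matrix"])
E
```

```text
0.0 [0.18249404 0.62338883 0.23041191] [-4.45772760e-01 -3.10966184e+00  2.52491920e-03] 0.08523907242871331
top [[0.008, 0.99, -0.141, 0.438], [-1.0, 0.005, -0.02, -0.011], [-0.019, 0.141, 0.99, 1.336], [0.0, 0.0, 0.0, 1.0]] 0.0012353686225616493 [[355.9805666    0.         258.58512062]
 [  0.         355.9805666  191.21279823]
 [  0.           0.           1.        ]]
scene [[-0.166, -0.777, 0.607, 1.359], [0.986, -0.141, 0.089, 0.122], [0.016, 0.613, 0.79, 1.054], [0.0, 0.0, 0.0, 1.0]] -0.04386215664730111 [[429.44948023   0.         247.36792569]
 [  0.         429.44948023 187.11740108]
 [  0.           0.           1.        ]]
```

View pics/top0.png

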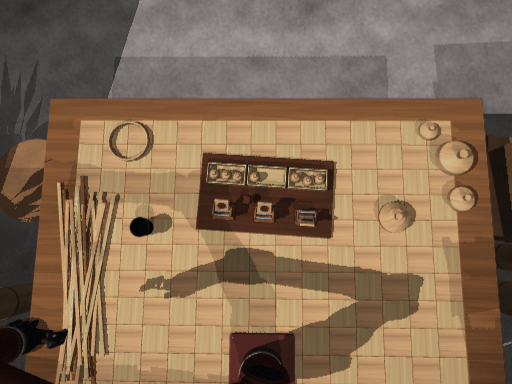

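View pics/scene0.png

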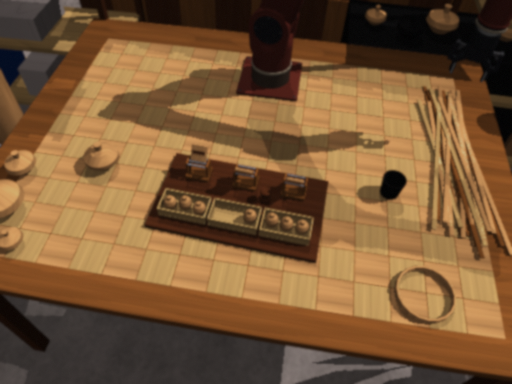

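The top view shows the board at about (200–335, 153–238). The low bin is in the middle (267,175), and the stands are at (222,208), (264,211) and (307,216). I'll enlarge the tags and fit the board.

Run:
```python
from h import *
a=cv2.imread("pics/top0.png");b=cv2.imread("pics/scene0.png")
A=cv2.resize(a[145:245,190:345],(760,490),interpolation=cv2.INTER_CUBIC)
cv2.imwrite("pics/topc.png",A)
cv2.imwrite("pics/scenec.png",cv2.resize(b[140:265,140:340],(800,500),interpolation=cv2.INTER_CUBIC))
i=viewer.camera_info("top")
# dark board mask
roi=np.zeros(a.shape[:2],np.uint8);roi[145:245,190:345]=1
m=((a.max(2)<75)&(roi>0)).astype(np.uint8)
m=cv2.morphologyEx(m,cv2.MORPH_CLOSE,np.ones((15,15)))
c=max(cv2.findContours(m,0,2)[0],key=cv2.contourArea)
P=np.array([at(i,*p[0],.015)[:2] for p in c])
r=cv2.minAreaRect((P*1000).astype(np.float32));print(r,cv2.boxPoints(r))
```

```text
((614.5947265625, -10.046295166015625), (498.19012451171875, 287.77362060546875), 86.44829559326172) [[ 455.55304 -249.74924]
 [ 742.7739  -267.5766 ]
 [ 773.6364   229.65665]
 [ 486.41553  247.48401]]
```

View pics/topc.png

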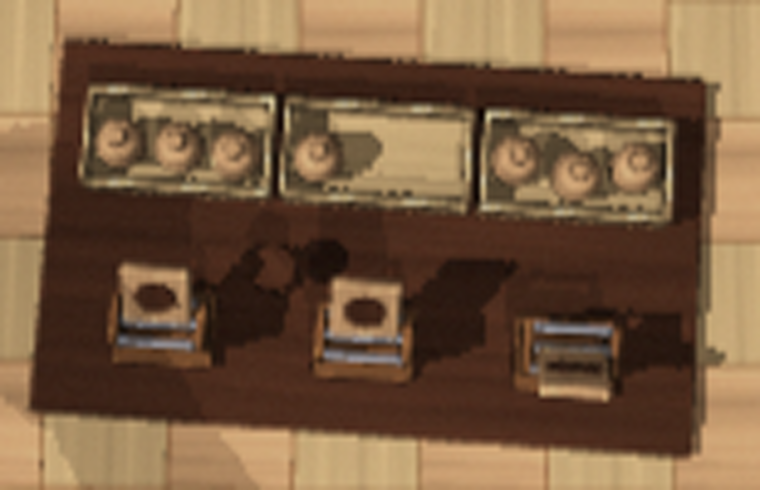

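View pics/scenec.png

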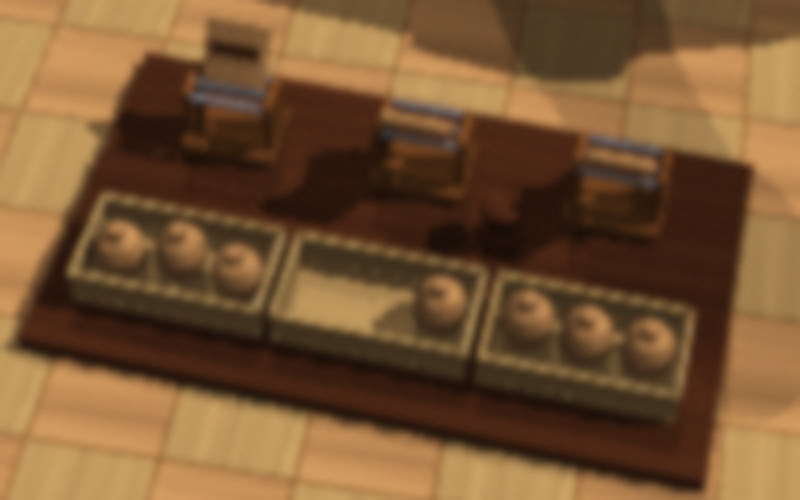

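Left tag shows the disc at a full bin, so it is already right. The middle tag shows the disc at the low bin and must go towards the robot. The right tag shows the bar at a full bin and must go towards its bin. I'll check the hinge positions against the blue pins in both views.

Run:
```python
from h import *
ex=np.array([.9981,-.062]);ey=np.array([.062,.9981]);o=np.array([.6146,-.010])-.075*ex
for n in("top","scene"):
    a=cv2.imread(f"pics/{n}0.png").astype(int);i=viewer.camera_info(n)
    m=(a[...,0]>a[...,2]+5)
    for y in(.15,0,-.15):
        H=np.r_[o+y*ey,.07];u=proj(i,H);x0,y0=(u-14).astype(int)
        v,w=np.nonzero(m[y0:y0+28,x0:x0+28])
        Q=np.array([at(i,b+x0,c+y0,.073)[:2]-o for c,b in zip(v,w)])
        B=np.c_[Q@ex,Q@ey]*1000
        print(n,np.round(H,3),np.round(u,1),len(B),"board xy mm: min",B.min(0).round(),"max",B.max(0).round(),"mean",B.mean(0).round(1))
s=readout.sense()
from scipy.spatial.transform import Rotation as R
M=R.from_rotvec(s["tcp_rot"]).as_matrix();yaw=np.degrees(np.arctan2(M[1,1],M[0,1]));print(M.round(3).tolist(),"roll",-(np.degrees(np.arctan2(ey[1],ey[0]))-yaw))
t=np.r_[o+.075*ex,.20];print("target",t,"tool shift",M.T@(t-s["tcp_pos"]))
```

```text
Traceback (most recent call last):
ValueError: matmul: Input operand 1 has a mismatch in its core dimension 0, with gufunc signature (n?,k),(k,m?)->(n?,m?) (size 2 is different from 0)
```

Run:
```python
from h import *
ex=np.array([.9981,-.062]);ey=np.array([.062,.9981]);o=np.array([.6146,-.010])-.075*ex
for n in("top","scene"):
    a=cv2.imread(f"pics/{n}0.png").astype(int);i=viewer.camera_info(n)
    m=(a[...,0]>a[...,2]-12)&(a.max(2)>85)
    for y in(.15,0,-.15):
        H=np.r_[o+y*ey,.07];u=proj(i,H);x0,y0=(u-14).astype(int)
        v,w=np.nonzero(m[y0:y0+28,x0:x0+28])
        if len(v)==0: print(n,u,"none");continue
        Q=np.array([at(i,b+x0,c+y0,.073)[:2]-o for c,b in zip(v,w)])
        B=np.c_[Q@ex,Q@ey]*1000
        print(n,np.round(H,3),np.round(u,1),len(B),"board xy mm: min",B.min(0).round(),"max",B.max(0).round(),"mean",B.mean(0).round(1))
s=readout.sense()
from scipy.spatial.transform import Rotation as R
M=R.from_rotvec(s["tcp_rot"]).as_matrix();yaw=np.degrees(np.arctan2(M[1,1],M[0,1]));print(M.round(3).tolist(),"roll",-(np.degrees(np.arctan2(ey[1],ey[0]))-yaw))
t=np.r_[o+.075*ex,.20];print("target",t,"tool shift",M.T@(t-s["tcp_pos"]))
```

```text
top [0.549 0.144 0.07 ] [222.1 210. ] 28 board xy mm: min [-19. 125.] max [  2. 177.] mean [-12.4 151.1]
top [ 0.54  -0.005  0.07 ] [264.  212.9] 31 board xy mm: min [-19. -26.] max [ 1. 28.] mean [-12.3  -0.2]
top [ 0.53  -0.155  0.07 ] [306.1 215.8] 29 board xy mm: min [   1. -177.] max [  17. -124.] mean [  13.9 -148.3]
scene [294.77312142 179.6237367 ] none
scene [245.30554201 170.28512171] none
scene [ 0.53  -0.155  0.07 ] [197.3 161.2] 5 board xy mm: min [  14. -173.] max [  20. -167.] mean [  17.4 -169.9]
[[-0.96, 0.281, -0.0], [0.281, 0.96, -0.001], [-0.0, -0.001, -1.0]] roll -12.76317644439915
target [ 0.6146 -0.01    0.2   ] tool shift [-0.59260993 -0.48645854  0.03129433]
```

Pin readings match the model (±15.5 mm in x, y = 0 and ±150), so I'm moving in above the gap behind the middle tag.

Call:
move_arm(
  increments=[
    {"translation":[-0.05,-0.041,0.0],"roll":-6,"hand":1},
    {"translation":[-0.1,-0.082,0.0],"roll":-12.76,"hand":1},
    {"translation":[-0.148,-0.122,0.0],"roll":-12.76,"hand":1},
    {"translation":[-0.196,-0.162,0.0],"roll":-12.76,"hand":1},
    {"translation":[-0.244,-0.2,0.0],"roll":-12.76,"hand":1},
  ],
  grip_force=30,
)

```text
time: 0.72
tcp_pos: [0.3596, 0.3638, 0.2312]
tcp_rot: [-0.097, -3.14, -0.0]
force: [0.4, 0.3, 0.4]
opening: 0.0002
finger_force: 0.0
```

```bash
cat > st.py <<'E'
from h import *
import sys
from scipy.spatial.transform import Rotation as R
ex=np.array([.9981,-.062,0]);ey=np.array([.062,.9981,0]);o=np.array([.5397,-.0054,0])
def st():
    s=readout.sense();M=R.from_rotvec(s["tcp_rot"]).as_matrix();p=s["tcp_pos"]
    print("t",s["time"],"board mm",(1e3*np.array([ex@(p-o),ey@(p-o),p[2]])).round(1),"roll need",round(np.degrees(np.arctan2(M[1,1],M[0,1]))-86.45,2),"F",np.round(s["force"],1),"open",round(s["opening"],4))
    return M,p
M,p=st()
if len(sys.argv)>1:
    x,y,z=map(float,sys.argv[1:4]);t=o+x/1e3*ex+y/1e3*ey;t[2]=z/1e3
    print("shift",(M.T@(t-p)).round(4))
E
python3 st.py 72 0 200
```

```text
t 0.725 board mm [-202.7  357.3  231.2] roll need -0.01 F [0.4 0.3 0.4] open 0.0002
shift [-0.2747 -0.3573  0.0311]
```

Call:
move_arm(
  increments=[
    {"translation":[-0.035,-0.046,0.0],"roll":0,"hand":1},
    {"translation":[-0.07,-0.092,0.0],"roll":0,"hand":1},
    {"translation":[-0.105,-0.138,0.0],"roll":0,"hand":1},
    {"translation":[-0.14,-0.184,0.0],"roll":0,"hand":1},
    {"translation":[-0.175,-0.23,0.0],"roll":0,"hand":1},
  ],
)

```text
time: 1.35
tcp_pos: [0.5199, 0.1237, 0.2313]
tcp_rot: [-0.097, -3.14, -0.0]
force: [1.2, 0.3, 0.0]
opening: 0.0002
finger_force: 0.0
```

Call:
move_arm(
  increments=[
    {"translation":[-0.035,-0.045,0.0],"roll":0,"hand":1},
    {"translation":[-0.07,-0.09,0.0],"roll":0,"hand":1},
    {"translation":[-0.1,-0.128,0.0],"roll":0,"hand":1},
    {"translation":[-0.1,-0.128,0.03],"roll":0,"hand":1},
    {"translation":[-0.1,-0.128,0.03],"roll":0,"hand":1},
  ],
)

```text
time: 1.98
tcp_pos: [0.6096, -0.0089, 0.1989]
tcp_rot: [-0.099, -3.135, 0.001]
force: [0.6, -0.0, 1.0]
opening: -0.0
finger_force: 0.0
```

```bash
python3 st.py 72 0 95; python3 -c "
from h import *
cv2.imwrite('pics/w1.png',viewer.get_image('wrist'))"
```

```text
t 1.975 board mm [ 70.    0.9 198.9] roll need -0.05 F [ 0.6 -0.   1. ] open -0.0
shift [-0.0025 -0.0008  0.1039]
```

View pics/w1.png

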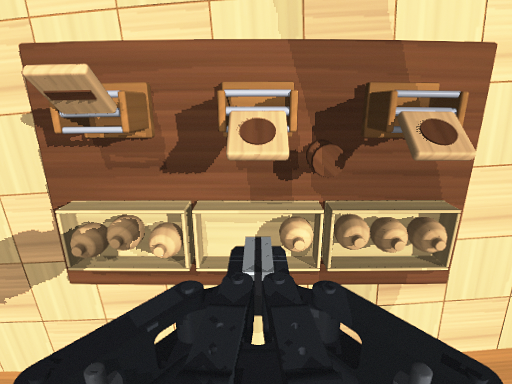

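The wrist view confirms the tag states: the middle tag leans to its bin with the disc up at (258,130), the right tag has its bar up at (70,90), and the spool is clear at (325,157). I'm descending behind the middle tag.

Call:
move_arm(
  increments=[
    {"translation":[-0.002,-0.001,0.03],"roll":0,"hand":1},
    {"translation":[-0.002,-0.001,0.06],"roll":0,"hand":1},
    {"translation":[-0.002,-0.001,0.09],"roll":0,"hand":1},
    {"translation":[-0.002,-0.001,0.104],"roll":0,"hand":1},
    {"translation":[-0.002,-0.001,0.104],"roll":0,"hand":1},
  ],
)

```text
time: 2.65
tcp_pos: [0.6129, -0.0092, 0.0975]
tcp_rot: [-0.096, -3.14, -0.0]
force: [0.1, -0.0, -1.0]
opening: -0.0
finger_force: 0.0
```

Call:
move_arm(
  increments=[
    {"translation":[0.01,0,0],"roll":0,"hand":1},
    {"translation":[0.018,0,0],"roll":0,"hand":1},
    {"translation":[0.026,0,0],"roll":0,"hand":1},
    {"translation":[0.034,0,0],"roll":0,"hand":1},
    {"translation":[0.042,0,0],"roll":0,"hand":1},
  ],
)

```text
time: 3.28
tcp_pos: [0.5707, -0.0071, 0.0976]
tcp_rot: [0.098, 3.14, 0.0]
force: [1.2, 0.7, 1.8]
opening: 0.0
finger_force: 0.4
```

```bash
python3 st.py -8 0 95
```

```text
t 3.275 board mm [31.1  0.2 97.6] roll need -0.01 F [1.2 0.7 1.8] open 0.0
shift [ 0.0391 -0.0002  0.0026]
```

Call:
move_arm(
  increments=[
    {"translation":[0.008,0,0],"roll":0,"hand":1},
    {"translation":[0.016,0,0],"roll":0,"hand":1},
    {"translation":[0.024,0,0],"roll":0,"hand":1},
    {"translation":[0.032,0,0],"roll":0,"hand":1},
    {"translation":[0.039,0,0],"roll":0,"hand":1},
  ],
)

```text
time: 3.9
tcp_pos: [0.5316, -0.0047, 0.0973]
tcp_rot: [-0.098, -3.14, 0.0]
force: [0.4, -0.6, 0.2]
opening: -0.0002
finger_force: 0.3
```

```bash
python3 st.py -12 0 98;  python3 -c "
from h import *
cv2.imwrite('pics/w2.png',viewer.get_image('wrist'))"
```

```text
t 3.9 board mm [-8.1  0.2 97.3] roll need -0.01 F [ 0.4 -0.6  0.2] open -0.0002
shift [ 0.0039 -0.0002 -0.0007]
```

View pics/w2.png

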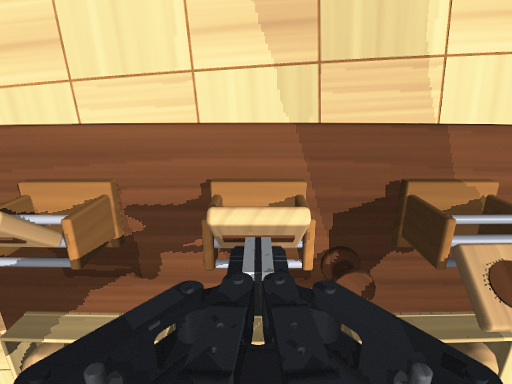

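The tag (258,220) is past upright and leaning partly towards the robot. I'll continue in small steps, watching the force.

Call:
move_arm(
  increments=[
    {"translation":[0.003,0,0],"roll":0,"hand":1},
    {"translation":[0.005,0,0],"roll":0,"hand":1},
    {"translation":[0.005,0,0],"roll":0,"hand":1},
  ],
)

```text
time: 4.32
tcp_pos: [0.5271, -0.0044, 0.0973]
tcp_rot: [-0.098, -3.14, 0.0]
force: [-0.2, -0.1, -0.3]
opening: 0.0
finger_force: 0.0
```

Call:
move_arm(
  increments=[
    {"translation":[0.002,0,0],"roll":0,"hand":1},
    {"translation":[0.004,0,0],"roll":0,"hand":1},
    {"translation":[0.004,0,0],"roll":0,"hand":1},
  ],
)

```text
time: 4.7
tcp_pos: [0.5236, -0.0042, 0.0976]
tcp_rot: [0.098, 3.139, 0.0]
force: [2.5, 0.4, 1.0]
opening: -0.0001
finger_force: 0.9
```

```bash
python3 st.py -20 0 98;  python3 -c "
from h import *
cv2.imwrite('pics/w3.png',viewer.get_image('wrist'))"
```

```text
t 4.7 board mm [-16.2   0.2  97.6] roll need -0.01 F [2.5 0.4 1. ] open -0.0001
shift [ 0.0038 -0.0002 -0.0004]
```

View pics/w3.png

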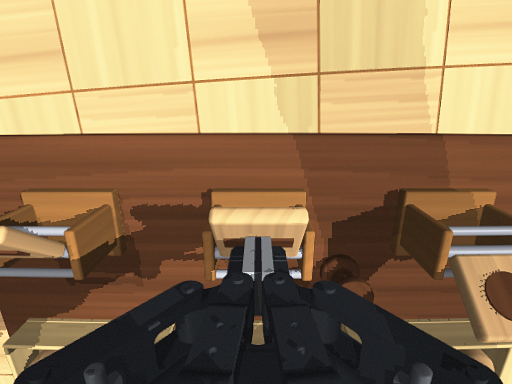

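Call:
move_arm(
  increments=[
    {"translation":[0.002,0,0],"roll":0,"hand":1},
    {"translation":[0.003,0,0],"roll":0,"hand":1},
    {"translation":[0.003,0,0],"roll":0,"hand":1},
  ],
)

```text
time: 5.12
tcp_pos: [0.5223, -0.0041, 0.0984]
tcp_rot: [0.098, 3.136, 0.0]
force: [7.9, -1.8, 1.5]
opening: -0.0004
finger_force: 3.1
```

```bash
python3 st.py 10 0 98; python3 st.py|cut -c1-3
```

```text
t 5.125 board mm [-17.5   0.3  98.4] roll need -0.01 F [ 7.9 -1.8  1.5] open -0.0004
shift [-0.0275 -0.0003  0.0005]
t 5
```

The tag is against its stop, with 8 N felt. I'm backing off, lifting, and going round to the right tag's robot side.

Call:
move_arm(
  increments=[
    {"translation":[-0.015,0,0],"roll":0,"hand":1},
    {"translation":[-0.03,0,0],"roll":0,"hand":1},
    {"translation":[-0.03,0,-0.04],"roll":0,"hand":1},
    {"translation":[-0.03,0,-0.08],"roll":0,"hand":1},
    {"translation":[-0.03,0,-0.1],"roll":0,"hand":1},
  ],
)

```text
time: 5.75
tcp_pos: [0.5513, -0.006, 0.1991]
tcp_rot: [0.098, 3.139, 0.0]
force: [-0.7, -0.4, -0.3]
opening: -0.0005
finger_force: 0.0
```

```bash
python3 st.py -75 -150 195;  python3 -c "
from h import *
cv2.imwrite('pics/w4.png',viewer.get_image('wrist'))"
```

```text
t 5.75 board mm [1.160e+01 1.000e-01 1.991e+02] roll need -0.02 F [-0.7 -0.4 -0.3] open -0.0005
shift [ 0.0866 -0.1502  0.004 ]
```

View pics/w4.png

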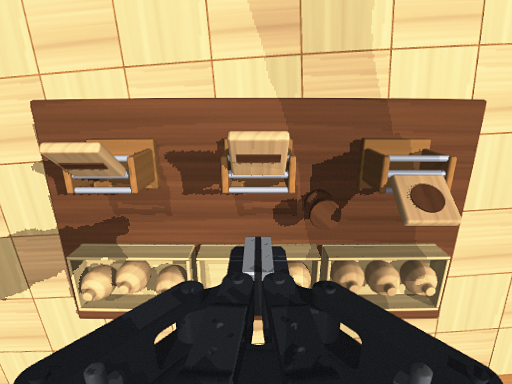

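The middle tag now shows its bar (258,152), leaning fully towards the robot, and the spool and pots are undisturbed. Next is the right tag.

Call:
move_arm(
  increments=[
    {"translation":[0.02,-0.038,0],"roll":0,"hand":1},
    {"translation":[0.045,-0.078,0],"roll":0,"hand":1},
    {"translation":[0.068,-0.118,0],"roll":0,"hand":1},
    {"translation":[0.087,-0.15,0],"roll":0,"hand":1},
    {"translation":[0.087,-0.15,0],"roll":0,"hand":1},
  ],
)

```text
time: 6.42
tcp_pos: [0.4527, -0.1527, 0.1971]
tcp_rot: [-0.105, -3.139, -0.0]
force: [0.0, 0.5, -0.5]
opening: 0.0001
finger_force: 0.0
```

```bash
python3 st.py -75 -150 98
```

```text
t 6.425 board mm [ -77.7 -152.5  197.1] roll need -0.28 F [ 0.   0.5 -0.5] open 0.0001
shift [-0.0027  0.0024  0.0991]
```

Call:
move_arm(
  increments=[
    {"translation":[0,0,0.03],"roll":0,"hand":1},
    {"translation":[0,0,0.06],"roll":0,"hand":1},
    {"translation":[0,0,0.09],"roll":0,"hand":1},
    {"translation":[0,0,0.101],"roll":0,"hand":1},
    {"translation":[0,0,0.101],"roll":0,"hand":1},
  ],
)

```text
time: 7.05
tcp_pos: [0.454, -0.15, 0.0959]
tcp_rot: [-0.097, -3.138, 0.001]
force: [-0.1, -0.6, -0.1]
opening: 0.0004
finger_force: 0.0
```

```bash
python3 st.py 10 -150 98
```

```text
t 7.05 board mm [ -76.6 -149.6   95.9] roll need 0.01 F [-0.1 -0.6 -0.1] open 0.0004
shift [-0.0866 -0.0004 -0.0022]
```

Call:
move_arm(
  increments=[
    {"translation":[-0.01,0,0],"roll":0,"hand":1},
    {"translation":[-0.02,0,0],"roll":0,"hand":1},
    {"translation":[-0.028,0,0],"roll":0,"hand":1},
    {"translation":[-0.036,0,0],"roll":0,"hand":1},
    {"translation":[-0.044,0,0],"roll":0,"hand":1},
  ],
)

```text
time: 7.68
tcp_pos: [0.4984, -0.153, 0.0963]
tcp_rot: [-0.098, -3.14, 0.0]
force: [-0.4, 0.9, 0.9]
opening: -0.0002
finger_force: 0.4
```

Call:
move_arm(
  increments=[
    {"translation":[-0.008,0,0],"roll":0,"hand":1},
    {"translation":[-0.016,0,0],"roll":0,"hand":1},
    {"translation":[-0.024,0,0],"roll":0,"hand":1},
    {"translation":[-0.032,0,0],"roll":0,"hand":1},
    {"translation":[-0.04,0,0],"roll":0,"hand":1},
  ],
)

```text
time: 8.3
tcp_pos: [0.5383, -0.1554, 0.0963]
tcp_rot: [-0.098, -3.14, 0.0]
force: [-0.8, 0.2, -0.7]
opening: 0.0
finger_force: 0.3
```

```bash
python3 st.py 17 -150 98
```

```text
t 8.3 board mm [   7.9 -149.8   96.3] roll need -0.01 F [-0.8  0.2 -0.7] open 0.0
shift [-0.0091 -0.0002 -0.0017]
```

Call:
move_arm(
  increments=[
    {"translation":[-0.003,0,0],"roll":0,"hand":1},
    {"translation":[-0.006,0,0],"roll":0,"hand":1},
    {"translation":[-0.006,0,0],"roll":0,"hand":1},
  ],
)

```text
time: 8.68
tcp_pos: [0.544, -0.1558, 0.0964]
tcp_rot: [0.098, 3.14, -0.0]
force: [-0.4, 0.3, 0.9]
opening: 0.0001
finger_force: 0.0
```

Call:
move_arm(
  increments=[
    {"translation":[-0.002,0,0],"roll":0,"hand":1},
    {"translation":[-0.004,0,0],"roll":0,"hand":1},
    {"translation":[-0.004,0,0],"roll":0,"hand":1},
  ],
)

```text
time: 9.05
tcp_pos: [0.5449, -0.156, 0.0959]
tcp_rot: [-0.099, -3.134, -0.002]
force: [-13.3, 1.4, 10.8]
opening: -0.0001
finger_force: 8.4
```

The right tag is on its stop, so I'm retreating and lifting.

Call:
move_arm(
  increments=[
    {"translation":[0.015,0,0],"roll":0,"hand":1},
    {"translation":[0.03,0,0],"roll":0,"hand":1},
    {"translation":[0.04,0,-0.04],"roll":0,"hand":1},
    {"translation":[0.05,0,-0.08],"roll":0,"hand":1},
    {"translation":[0.05,0,-0.12],"roll":0,"hand":1},
  ],
)

```text
time: 9.68
tcp_pos: [0.4967, -0.153, 0.2176]
tcp_rot: [0.098, 3.139, 0.001]
force: [0.4, 0.3, -1.4]
opening: 0.0001
finger_force: 0.0
```

Call:
move_arm(
  increments=[
    {"translation":[0.0,-0.04,-0.02],"roll":0,"hand":1},
    {"translation":[0,-0.08,-0.02],"roll":0,"hand":1},
    {"translation":[0,-0.12,-0.02],"roll":0,"hand":1},
    {"translation":[0,-0.16,-0.02],"roll":0,"hand":1},
    {"translation":[0,-0.16,-0.02],"roll":0,"hand":1},
  ],
)

```text
time: 10.3
tcp_pos: [0.486, -0.316, 0.2364]
tcp_rot: [-0.106, -3.14, 0.003]
force: [0.5, 1.2, -0.4]
opening: -0.0001
finger_force: 0.0
```

```bash
python3 st.py;  python3 -c "
from h import *
a=viewer.get_image('top')
cv2.imwrite('pics/t5.png',cv2.resize(a[140:250,120:420],(800,293),interpolation=cv2.INTER_CUBIC))"
```

```text
t 10.3 board mm [ -34.3 -313.3  236.4] roll need -0.32 F [ 0.5  1.2 -0.4] open -0.0001
```

View pics/t5.png

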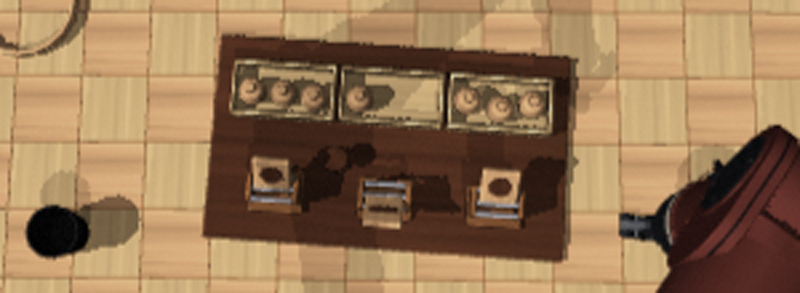

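The final top view shows discs on the left (272,175) and right (499,187) tags, the bar on the middle tag (384,208), and the pots, spool and cup in place. The arm hides the bowl, but the fingertips passed about 140 mm above its lid. Handing in.

Call:
move_arm(
  increments=[
    {"translation":[0,0,0],"roll":0,"hand":1},
    {"translation":[0,0,0],"roll":0,"hand":1},
  ],
)

```text
time: 10.6
tcp_pos: [0.4884, -0.3113, 0.2363]
tcp_rot: [0.095, 3.14, 0.001]
force: [-0.8, 0.5, -0.1]
opening: -0.0002
finger_force: 0.0
```

```bash
python3 -c "
from h import *
print(ticket.close_job())"
```

```text
the job is handed in; nothing more can be done
None
```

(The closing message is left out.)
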